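# Set the eccentric board-edge guide with a gap gauge

### The arm

A 6-joint arm with a two-finger parallel gripper is mounted at the origin on the work surface. World frame = base frame: x ahead of the robot, y to its left, z up, the work surface at z = 0. Lengths are in m, angles in rad, forces in N, time in s.
With the tool pointing down it reaches from about 0.35 to 0.8 m from the base axis. Payload 7.3 kg.
Tool frame: the origin (TCP) lies at the very end of the fingers, on their centre line; the grasp point (between the pads) lies r.grasp_offset behind it (r.grasp_offset is the distance from the TCP to the grasp point, in m); z points along the fingers, x is the direction in which the jaws open and shut, and the axes are right-handed (so a half turn about z gives the same grasp; the last joint's range is limited). The gripper opens to 85 mm and grips with 20 to 120 N. Pads are 22 mm wide; open, the fingers measure 114 mm over their backs; the gripper's body (76 mm by 85 mm) begins 54 mm behind the grasp point. The pads swing forward as they close: fully open they stand 13 mm farther back than shut.
Start: joints at [1.052, 0.342, 1.524, -0, 1.275, -0.146], TCP at [0.191, 0.489, 0.231] pointing down, gripper open.
Joint ranges: [-2.53, 2.53], [-0.77, 2.02], [0.04, 2.7], [-1, 4.14], [0.28, 2.66], [-3.11, 3.11]. Speed limits (rad/s): [2.57, 2.57, 3.14, 3.14, 3.14, 3.14].

### API

Orientations are given as a unit quaternion [w, x, y, z].
In Python, from bench import r gives the robot as it stands.
- The arm moves only by the tool drive_tool, never from a script. Its argument "steps" is one flat list of numbers, 7 for each row, row after row: the turn, a rotation vector about the world's x, y, z in rad, then the shift along the world's x, y, z in m, then the finger opening in m, from 0 to 0.0854. In form: [ax, ay, az, tx, ty, tz, fingers, ax, ay, az, tx, ty, tz, fingers, ...]. A call has 1 to 12 rows; each row shifts and turns the commanded pose from where the row before left it; what a row does not reach is not made up. A row lasts 1/8 s, in which the tool goes at most 62.5 mm and 10.7 degrees, less where a joint would pass 70% of its speed; a pose out of reach is approached as far as the arm can. A call with a gripper value outside its range is refused whole. The fingers move at their own pace and stop on an object; "grip_force" is the grip in N (left out, the last holds). Time passes only in rows, so rows that do not move let the fingers close. It gives the time, the measured TCP pose, the force and the opening at its end, in the units of the state.
- r.sense(): the state, without advancing time (a new reading comes with each control period).
- r.camera(name): name is "scene" or "top" or "wrist"; returns the picture (480x640x3 uint8, blue, green, red); there is no depth.
- r.camera_params(name): a dict with "vfov" (degrees; the focal length in pixels is half the picture's height over the tangent of half this angle, whatever the lens; pixels are square), "cx", "cy" (the principal point, pixels), "rvec" (rotation vector, rad) and "tvec" (3), from world to camera coordinates, as OpenCV has them. Camera axes: x right, y down, z forward; pixel columns grow to the right and rows downward; lengths in m; the calibration is good to about 2 mm. A picture is of the moment at which its call begins: read the wrist's pose just before it. camera_params takes no time and is no camera call; for the wrist camera it gives the pose at the moment of the call.
- r.sign_off(): hands the job in, once; it reports no verdict.
Trained networks look in the newest picture that a camera, given by its name, has taken for a name from the list of things; names that differ only in an ending like _2 or _b are one class to them, and where a whole thing is asked for, a point or a joint stands for the part that bears it (a point fixed in the world has none). Each returns a list of dicts, best first, with "score" (0 to 1); they miss things now and then, are a little off and sometimes report something else, mostly with a low value. They report only what shows in the picture. A call takes as long as a camera call.
- r.search_frame(camera, query): "rect" ([left, top, width, height] in pixels, round what is visible of it).
The state is a dict: "t": time; "joint_pos": joint angles; "dq": joint speeds; "joint_torque": joint torques, N m; "tool_pos": TCP position; "orientation": TCP orientation; "force": force on the tool from outside, world axes, zero at the start; "torque": the same for the moment, N m; "width": opening from 0.0 (shut) to 1.0 (fully open).
Only numpy, scipy, OpenCV 4.12 (cv2) and the standard library are available. Lean on these libraries where they do the work, as an engineer would, in place of code of your own. Each camera call takes 0.05 s, during which the arm holds its last target. There are 200 camera calls.

### The job

On the aluminium fixture, turn the black bar on the eccentric roller clockwise (seen from above) until it is parallel to the steel fence, opening the gap to about 30 mm. Then check the gap: take the thinner of the two steel gauges by its stem, lower it gently between roller and fence, along the fence and centred on the scribed line, until it rests on the plate, and let go. Leave the thicker gauge where it stands.

Things in the scene. Friction and masses are not known exactly. Their poses are not given: they have to be found in the camera images.
- fixture: Fixed aluminium plate 150 x 140 mm, 10 mm thick. Origin: on the bench under the roller's pivot; z up. Steel fence along x: inner face at y = +59.5 mm, 22 mm thick, top 30 mm above bench. Line scribed along y at x = 0. Bar on the roller: centred on the pivot, 48 x 14 mm, 29 to 66 mm above bench; grip its sides at 53. Thin gauge belongs at x = 0, y about +45 mm, its length along x, on the plate.
- adjuster (a joint): Angle of roller and bar, rad, clockwise from above, 0 to 3.0, starts 0.3 to 0.75. Steel roller 60 mm dia, top 29 mm above bench, centre 14 mm off pivot. At 0 that offset and the bar point to the fence (fixture +y); at 1.57 to fixture +x, bar parallel to fence. Gap to fence = 29.5 - 14 cos(angle) mm. Light friction (0.06 N m), stays where left.
- gauge_thin: Loose 0.3 kg gauge on the bench: steel block 70 mm long (its x), 24 mm thick (y), 34 mm high, with a black square stem 16 x 16 mm on its middle, sides along x and y, 34 to 90 mm above the underside. Origin: centre of the underside; z up. Best gripped at 78 mm, fingers closing along its x. Works either way round.
- gauge_thick: Loose gauge like the thin one, but its block is 40 mm thick; the two may swap places. Not to be used. Origin: centre of the underside; z up.

How it is judged:
By the outcome, as a careful person would: the job done as asked, in the order asked, and still so for the second after the job is handed in, with the robot touching nothing.
It also fails if it takes over 45 s, if anything falls off the work surface, if the arm or the gripper's body presses on something with over 40 N, if the wrist force passes 120 N, or if a joint passes its speed limit or range.

## Working session

There is one attempt and no reset: what is moved stays moved. The work goes in short steps, Python scripts to look and compute and a tool call to move; the robot and the scene stay as the last step left them, time stands still between calls to the robot, and variables do not carry over. Pictures are saved under pics/ and viewed, about 8 in all and at most 12, crops included, and the job is handed in when it is done.

Besides the shell and the picture viewer there is one more tool, called as name(argument=value, ...), one argument or row to a line, values as JSON. drive_tool: Moves the arm, as the interface text tells. Its arguments: {"type":"object","properties":{"steps":{"type":"array"},"grip_force":{"type":"number"}},"required":["steps"]}

```bash
ls; mkdir -p pics
cat > h.py <<'E'
import numpy as np, cv2
from bench import r
def K(p):
    f=240/np.tan(np.radians(p["vfov"])/2); return np.array([[f,0,p["cx"]],[0,f,p["cy"]],[0,0,1.]])
def ray(p,u,v,z):
    R=cv2.Rodrigues(np.array(p["rvec"],float))[0]; t=np.array(p["tvec"],float)
    c=-R.T@t; d=R.T@np.linalg.solve(K(p),[u,v,1.]); return c+d*(z-c[2])/d[2]
def proj(p,P):
    return cv2.projectPoints(np.array(P,float).reshape(-1,3),np.array(p["rvec"],float),np.array(p["tvec"],float),K(p),None)[0][:,0]
E
python3 - <<'E'
from h import *
print(r.grasp_offset)
for n in("scene","top"):
    im=r.camera(n); cv2.imwrite(f"pics/{n}0.png",im); p=r.camera_params(n); print(n,p)
    for q in("fixture","adjuster","gauge_thin","gauge_thick"):
        print(q,[(round(d["score"],2),[round(x) for x in d["rect"]]) for d in r.search_frame(n,q)])
print(r.sense())
E
```

```text
pics
0.0187
scene {'vfov': 52.50477722199879, 'cx': 322.26985468536253, 'cy': 238.29994703621492, 'rvec': array([ 1.5958201 ,  1.99937485, -0.78311008]), 'tvec': array([ 0.0682166 , -0.36174262,  1.0569278 ])}
fixture [(0.85, [184, 210, 139, 110])]
adjuster [(0.59, [232, 218, 45, 59])]
gauge_thin [(0.73, [450, 189, 24, 66])]
gauge_thick [(0.57, [382, 269, 50, 73])]
top {'vfov': 57.4313089981865, 'cx': 321.40489228557766, 'cy': 239.6832959680694, 'rvec': array([ 2.20747266, -2.17535209,  0.12635696]), 'tvec': array([0.04788908, 0.52681876, 0.68505567])}
fixture [(0.74, [324, 163, 105, 115])]
adjuster [(0.61, [363, 199, 41, 34])]
gauge_thin [(0.65, [188, 262, 28, 49]), (0.58, [229, 166, 40, 46])]
gauge_thick [(0.6, [230, 166, 39, 45])]
{'t': 0.5, 'joint_pos': array([ 1.05199685e+00,  3.42040284e-01,  1.52417644e+00, -4.55791301e-05,
        1.27539431e+00, -1.45989368e-01]), 'dq': array([-0.00118327, -0.00107441, -0.00248951,  0.00023741, -0.00175584,
        0.00071842]), 'joint_torque': array([-8.38442102e-04, -4.33230865e+01, -2.46106553e+01, -1.23608434e-04,
        8.89863713e-04, -2.27373022e-06]), 'tool_pos': array([0.19120135, 0.4889268 , 0.23127386]), 'orientation': array([2.36237736e-05, 8.25899990e-01, 5.63816642e-01, 1.28266246e-06]), 'force': array([ 0.77193132,  0.53629484, -0.49028101]), 'torque': array([0.04524111, 0.00191867, 0.00784616]), 'width': 0.994392488730436}
```

View pics/top0.png

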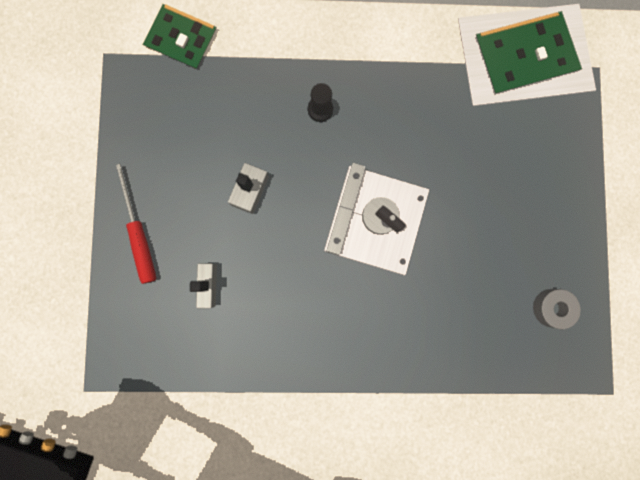

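View pics/scene0.png

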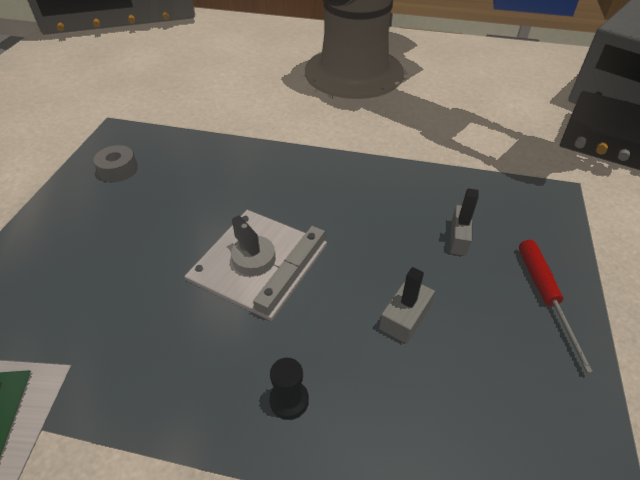

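The top view shows the fixture with its fence on the left (plate corners ~(350,165), (429,189), (406,274), (325,250)). The thin gauge is at ~(205,285) and the thick one at ~(250,188). The scene view agrees. I'll enlarge both views to pick points.

Run:
```python
from h import *
t=cv2.imread("pics/top0.png"); s=cv2.imread("pics/scene0.png")
g=lambda im,x,y,w,h,k:cv2.resize(im[y:y+h,x:x+w],None,fx=k,fy=k,interpolation=cv2.INTER_CUBIC)
a=g(t,315,155,125,125,4); b=g(t,180,255,60,60,5); b=cv2.copyMakeBorder(b,0,200,0,0,0); 
cv2.imwrite("pics/c1.png",np.hstack([a,b]))
p=r.camera_params("top")
for uv in [(350,165),(429,189),(406,274),(325,250)]: print(ray(p,*uv,.01).round(4))
print(ray(p,205,285,.034))
```

```text
[0.6529 0.0092 0.01  ]
[ 0.6149 -0.1233  0.01  ]
[ 0.4728 -0.0842  0.01  ]
[0.5102 0.0491 0.01  ]
[0.45119697 0.23658473 0.034     ]
```

View pics/c1.png

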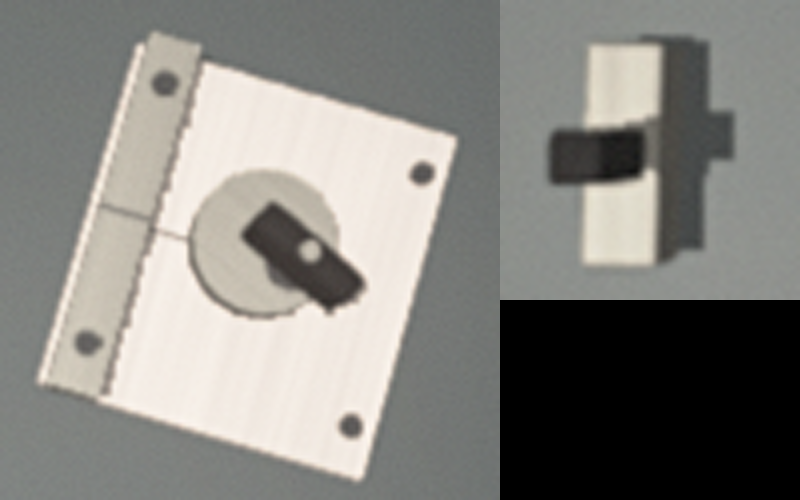

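```bash
cat >> h.py <<'E'
from scipy.optimize import least_squares
def fit(p,pts,uv,x0,extra=None):
    # planar pose (x,y,yaw) of model points pts(N,3) -> pixels uv
    pts=np.array(pts,float); uv=np.array(uv,float)
    def W(q,pts):
        c,s=np.cos(q[2]),np.sin(q[2]); return np.c_[q[0]+c*pts[:,0]-s*pts[:,1],q[1]+s*pts[:,0]+c*pts[:,1],pts[:,2]]
    f=lambda q:(proj(p,W(q,pts))-uv).ravel()
    s=least_squares(f,x0); return s.x,s.fun.reshape(-1,2)
E
python3 - <<'E'
from h import *
p=r.camera_params("top")
m=lambda L,k,x0,y0:[((x+.5)/k-.5+x0,(y+.5)/k-.5+y0) for x,y in L]
F=[(.075,.0595,.03),(.075,.0815,.03),(-.075,.0595,.03),(0,.0595,.03),(0,.0815,.03)]
q,e=fit(p,F,m([(202,44),(152,32),(103,398),(152,216),(103,206)],4,315,155),[.56,-.03,-.28]);print(q,e.round(1).tolist())
G=[(.035,.012,.034),(.035,-.012,.034),(-.035,-.012,.034),(-.035,.012,.034)]
g,e=fit(p,G,m([(88,43),(162,43),(158,265),(83,265)],5,180,255),[.45,.23,0]);print(g,e.round(1).tolist())
# bar: top corners
b=m([(272,200),(365,285),(330,313),(243,237)],4,315,155)
w=[ray(p,*x,.066) for x in b]; print(np.array(w).round(4), np.mean(w,0))
d=(w[0]+w[3]-w[1]-w[2])[:2]; c,s=np.cos(q[2]),np.sin(q[2]); print("angle",np.arctan2(c*d[0]+s*d[1],-s*d[0]+c*d[1]),np.linalg.norm(d)/2)
for z in(.01,):
  print([ray(p,*x,z).round(4).tolist() for x in m([(457,138),(362,480)],4,315,155)])
pw=r.camera_params("wrist"); R=cv2.Rodrigues(pw["rvec"])[0]; print(-R.T@pw["tvec"],R,pw["vfov"])
E
```

```text
[ 0.55922077 -0.05180009 -0.26487395] [[0.3, -0.0], [-0.2, -0.8], [0.0, 0.2], [0.4, 0.9], [-0.5, -0.4]]
[0.45071881 0.2378726  0.01578545] [[-0.3, -0.4], [0.3, -0.4], [0.3, 0.3], [-0.3, 0.4]]
[[ 0.5776 -0.0361  0.066 ]
 [ 0.5454 -0.0717  0.066 ]
 [ 0.5345 -0.0583  0.066 ]
 [ 0.5631 -0.025   0.066 ]] [ 0.55514326 -0.04775553  0.066     ]
angle 0.4566176954669302 0.045947750256702787
[[0.6147, -0.1231, 0.01], [0.4718, -0.0828, 0.01]]
[0.130326   0.51232724 0.37376303] [[ 3.63844826e-01  9.31459547e-01  2.34043493e-04]
 [ 9.00087146e-01 -3.51654843e-01  2.57258626e-01]
 [ 2.39708305e-01 -9.33915603e-02 -9.66342561e-01]] 70.12529371542476
```

drive_tool(
  steps=[0,0,0.1,0.0305,-0.045,-0.002,0.0854,0,0,0.102,0.0305,-0.045,-0.002,0.0854,0,0,0.102,0.0305,-0.045,-0.002,0.0854,0,0,0.102,0.0305,-0.045,-0.002,0.0854,0,0,0.102,0.0305,-0.045,-0.002,0.0854,0,0,0.102,0.0305,-0.045,-0.002,0.0854,0,0,0.102,0.0305,-0.045,-0.002,0.0854,0,0,0.102,0.0305,-0.045,-0.002,0.0854,0,0,0.102,0.0305,-0.045,-0.002,0.0854,0,0,0.102,0.0305,-0.045,-0.002,0.0854,0,0,0.102,0.0305,-0.045,-0.002,0.0854,0,0,0.102,0.0305,-0.045,-0.002,0.0854],
)

```text
t: 2.0
tool_pos: [0.5581, -0.0527, 0.2073]
orientation: [0.0, 0.352, 0.936, 0.0]
force: [0.7, 0.8, 0.1]
width: 1.002
```

drive_tool(
  steps=[0,0,0,0,0,0,0.0854,0,0,0,0,0,0,0.0854],
)

```text
t: 2.25
tool_pos: [0.5567, -0.0507, 0.207]
orientation: [-0.001, 0.354, 0.935, 0.0]
force: [-0.1, 0.0, -0.4]
width: 1.002
```

Run:
```python
from h import *
s=r.sense(); p=r.camera_params("wrist"); im=r.camera("wrist"); cv2.imwrite("pics/w1.png",im)
np.save("w1.npy",p,allow_pickle=True); print(s["tool_pos"],s["joint_pos"],s["orientation"],r.sense()["dq"])
```

```text
[ 0.55669435 -0.05070557  0.20701404] [-2.28150377e-01  4.24480107e-01  1.46664476e+00  4.01163283e-04
  1.25170822e+00 -2.64702574e+00] [-6.40012203e-04  3.53604352e-01  9.35394858e-01  1.06356813e-04] [ 0.01225899 -0.01272154  0.00321998 -0.00037876 -0.00218007 -0.00472963]
```

View pics/w1.png

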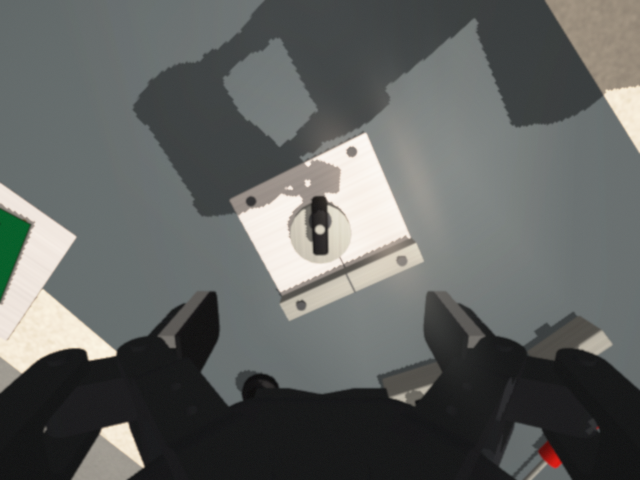

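The wrist picture shows the fixture at about (228–423, 133–320), with the bar vertical at (320,225) and lined up with the tool. The fence is below it. I'll enlarge this for precise points.

Run:
```python
import cv2
im=cv2.imread("pics/w1.png")[125:325,225:430]
cv2.imwrite("pics/c2.png",cv2.resize(im,None,fx=3,fy=3,interpolation=cv2.INTER_CUBIC))
```

```text
(no output)
```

View pics/c2.png

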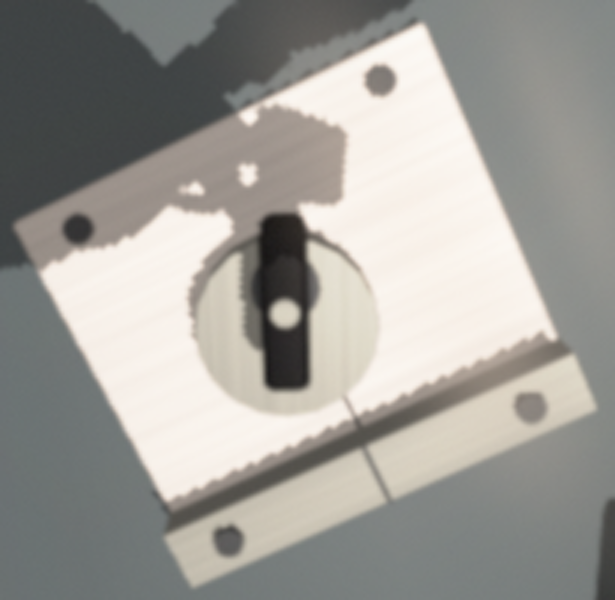

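Run:
```python
from h import *
p=np.load("w1.npy",allow_pickle=True).item()
m=lambda L,k,x0,y0:[((x+.5)/k-.5+x0,(y+.5)/k-.5+y0) for x,y in L]
F=[(-.075,.0595,.03),(-.075,.0815,.03),(.075,.0815,.03),(.075,.0595,.03),(0,.0595,.03),(0,.0815,.03)]
U=m([(575,353),(597,407),(193,587),(165,535),(363,445),(390,500)],3,225,125)
q,e=fit(p,F,U,[.56,-.05,-.27]);print(q,e.round(1).tolist())
o=m([(14,224),(424,21),(285,313),(287.5,324),(286,389),(262,390),(308,388),(262,214),(304,214)],3,225,125)
c,s=np.cos(q[2]),np.sin(q[2])
def inv(w): d=w[:2]-q[:2]; return (np.array([c*d[0]+s*d[1],-s*d[0]+c*d[1]])*1e3).round(1)
for u,z in zip(o,[.01,.01,.066,.029,.066,.066,.066,.066,.066]): w=ray(p,*u,z); print(w[:2].round(4),inv(w))
# tool pose & project
print(proj(p,[[q[0],q[1],.066],[q[0],q[1],.029]]))
```

```text
[ 0.55710845 -0.05138838 -0.2749887 ] [[-0.0, -1.0], [0.8, 0.5], [-0.4, 0.4], [-0.9, 0.1], [0.2, -0.0], [0.3, 0.2]]
[ 0.6136 -0.1236] [ 73.9 -54.2]
[ 0.4706 -0.0833] [-74.5 -54.2]
[ 0.5575 -0.0511] [0.3 0.4]
[ 0.5651 -0.0415] [ 5.  11.7]
[ 0.5722 -0.034 ] [ 9.8 20.8]
[ 0.5776 -0.0384] [16.2 18.1]
[ 0.5673 -0.03  ] [ 4.  23.3]
[ 0.5437 -0.0764] [ -6.1 -27.7]
[ 0.535  -0.0687] [-16.6 -22.6]
[[319.81528394 228.43540305]
 [319.87256613 219.73394404]]
```

drive_tool(
  steps=[0,0,0.017,0,0,-0.05,0.0854,0,0,0,0,0,-0.06,0.0854,0,0,0,0,0,-0.045,0.0854,0,0,0,0,0,-0.018,0.0854,0,0,0,0,0,0,0.0854,0,0,0,0,0,0,0.008,0,0,0,0,0,0,0.008,0,0,0,0,0,0,0.008,0,0,0,0,0,0,0.008,0,0,0,0,0,0,0.008,0,0,0,0,0,0,0.008,0,0,0,0,0,0,0.008],
  grip_force=25,
)

```text
t: 3.8
tool_pos: [0.5578, -0.0515, 0.0349]
orientation: [0.001, 0.345, 0.939, 0.0]
force: [0.8, -2.2, 4.5]
width: 0.161
```

drive_tool(
  steps=[0,0,-0.143,0,0,0,0.008,0,0,-0.143,0,0,0,0.008,0,0,-0.143,0,0,0,0.008,0,0,-0.143,0,0,0,0.008,0,0,-0.143,0,0,0,0.008,0,0,-0.143,0,0,0,0.008,0,0,-0.143,0,0,0,0.008,0,0,-0.14,0,0,0,0.008,0,0,0,0,0,0,0.008,0,0,0,0,0,0,0.008,0,0,0,0,0,0,0.008],
)

```text
t: 5.18
tool_pos: [0.5577, -0.0511, 0.0349]
orientation: [0.0, 0.797, 0.604, 0.001]
force: [-0.2, -0.9, 5.3]
width: 0.161
```

drive_tool(
  steps=[0,0,0,0,0,0,0.05,0,0,0,0,0,0,0.05,0,0,0,0,0,0,0.05,0,0,0,0,0,0.03,0.05,0,0,0,0,0,0.06,0.0854,0,0,0,0,0,0.06,0.0854,0,0,0,0,0,0.023,0.0854,0,0,0,0,0,0,0.0854,0,0,0,0,0,0,0.0854],
)

```text
t: 6.3
tool_pos: [0.5564, -0.0508, 0.2058]
orientation: [-0.001, 0.797, 0.604, -0.001]
force: [-0.4, -0.9, -0.2]
width: 1.0
```

Run:
```python
from h import *
s=r.sense(); p=r.camera_params("wrist"); im=r.camera("wrist")
np.save("w2.npy",p,allow_pickle=True); print(s["tool_pos"],s["joint_pos"])
c=proj(p,[[.5573,-.0512,.03]])[0].astype(int); x,y=max(0,c[0]-100),max(0,c[1]-100); print(x,y)
cv2.imwrite("pics/w2.png",im);cv2.imwrite("pics/c3.png",cv2.resize(im[y:y+200,x:x+200],None,fx=3,fy=3,interpolation=cv2.INTER_CUBIC))
```

```text
[ 0.55640287 -0.05084146  0.20578366] [-2.28369024e-01  4.25840385e-01  1.46802668e+00  1.41626478e-04
  1.25039208e+00 -1.52442151e+00]
221 121
```

View pics/c3.png

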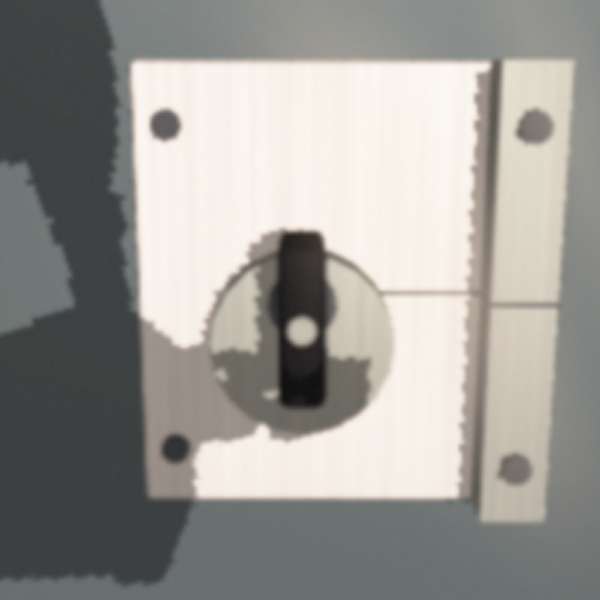

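Run:
```python
from h import *
p=np.load("w2.npy",allow_pickle=True).item()
m=lambda L,k,x0,y0:[((x+.5)/k-.5+x0,(y+.5)/k-.5+y0) for x,y in L]
F=[(-.075,.0595,.03),(-.075,.0815,.03),(.075,.0815,.03),(.075,.0595,.03),(0,.0595,.03),(0,.0815,.03)]
U=m([(500,60),(575,60),(545,521),(480,521),(490,303),(559,304)],3,221,121)
q,e=fit(p,F,U,[.56,-.05,-.27]);print(q,e.round(1).tolist())
o=m([(132,62),(148,497),(302,331),(301.5,341),(281,406),(324,406),(280,235),(324,235),(394,341)],3,221,121)
c,s=np.cos(q[2]),np.sin(q[2])
def inv(w): d=w[:2]-q[:2]; return (np.array([c*d[0]+s*d[1],-s*d[0]+c*d[1]])*1e3).round(1)
for u,z in zip(o,[.01,.01,.066,.029,.066,.066,.066,.066,.029]): w=ray(p,*u,z); print(w[:2].round(4),inv(w))
```

```text
[ 0.55764446 -0.05139931 -0.27182025] [[0.2, -0.8], [-0.2, -0.9], [0.1, 0.8], [-0.1, 0.9], [-0.1, 0.4], [0.0, 0.0]]
[ 0.4715 -0.083 ] [-74.5 -53.6]
[ 0.6137 -0.1236] [ 73.4 -54.5]
[ 0.5577 -0.0513] [0.1 0.1]
[ 0.5692 -0.0547] [12.1 -0.1]
[ 0.5775 -0.0632] [22.3 -6. ]
[ 0.5808 -0.0512] [22.3  6.4]
[ 0.5299 -0.0498] [-27.1  -5.9]
[ 0.5332 -0.0381] [-27.1   6.2]
[ 0.5773 -0.0262] [12.1 29.6]
```

drive_tool(
  steps=[0,0,-0.16,-0.0133,0.0361,0,0.0854,0,0,-0.16,-0.0133,0.0361,0,0.0854,0,0,-0.16,-0.0133,0.0361,0,0.0854,0,0,-0.16,-0.0133,0.0361,0,0.0854,0,0,-0.16,-0.0133,0.0361,0,0.0854,0,0,-0.16,-0.0133,0.0361,0,0.0854,0,0,-0.16,-0.0133,0.0361,0,0.0854,0,0,-0.16,-0.0134,0.0363,0,0.0854,0,0,0,0,0,0,0.0854,0,0,0,0,0,0,0.0854,0,0,0,0,0,0,0.0854],
)

```text
t: 7.72
tool_pos: [0.451, 0.237, 0.2068]
orientation: [0.0, 1.0, 0.008, -0.0]
force: [-0.1, 0.0, 0.1]
width: 1.0
```

Run:
```python
from h import *
s=r.sense(); p=r.camera_params("wrist"); im=r.camera("wrist")
np.save("w3.npy",p,allow_pickle=True); print(s["tool_pos"],s["joint_pos"],s["orientation"])
c=proj(p,[[.4507,.2379,.034]])[0].astype(int); x,y=max(0,c[0]-75),max(0,c[1]-75); print(x,y)
cv2.imwrite("pics/w3.png",im);cv2.imwrite("pics/c4.png",cv2.resize(im[y:y+150,x:x+150],None,fx=4,fy=4,interpolation=cv2.INTER_CUBIC))
```

```text
[0.45096174 0.23699239 0.20682154] [ 3.33506196e-01  3.35818265e-01  1.60462307e+00 -3.13777251e-04
  1.20204203e+00  3.17821744e-01] [ 2.81113649e-04  9.99968694e-01  7.89875930e-03 -3.75138333e-04]
246 144
```

View pics/c4.png

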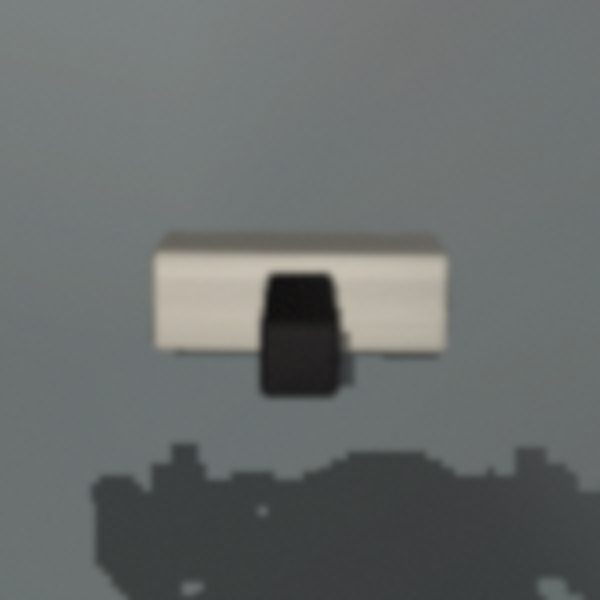

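Run:
```python
from h import *
p=np.load("w3.npy",allow_pickle=True).item()
m=lambda L,k,x0,y0:[((x+.5)/k-.5+x0,(y+.5)/k-.5+y0) for x,y in L]
F=[(-.035,.012,.034),(.035,.012,.034),(.035,-.012,.034),(-.035,-.012,.034),(-.008,.008,.09),(.008,.008,.09),(.008,-.008,.09),(-.008,-.008,.09)]
U=m([(154,253),(447,253),(445,352),(156,350),(262,322),(338,322),(338,396),(262,396)],4,246,144)
for n in(4,8):
  q,e=fit(p,F[:n],U[:n],[.45,.23,.016]);print(q,e.round(1).tolist())
```

```text
[0.45005516 0.23800108 0.01340182] [[-1.0, -0.4], [1.0, -0.2], [0.8, 0.2], [-0.8, 0.5]]
[0.45008753 0.23804057 0.01370126] [[-1.0, -0.4], [1.1, -0.2], [0.8, 0.1], [-0.8, 0.4], [-0.8, -0.7], [0.8, -0.6], [0.6, 0.8], [-0.7, 0.7]]
```

drive_tool(
  steps=[0,0,-0.002,-0.0005,0,-0.05,0.0854,0,0,0,0,0,-0.05,0.0854,0,0,0,0,0,-0.035,0.0854,0,0,0,0,0,-0.0127,0.0854,0,0,0,0,0,0,0.0854,0,0,0,0,0,0,0.03,0,0,0,0,0,0,0.01,0,0,0,0,0,0,0.01,0,0,0,0,0,0,0.01,0,0,0,0,0,0,0.01,0,0,0,0,0,0,0.01,0,0,0,0,0,0,0.01],
  grip_force=60,
)

```text
t: 9.28
tool_pos: [0.4505, 0.2381, 0.0602]
orientation: [-0.0, 1.0, 0.007, 0.001]
force: [-1.3, -1.0, 6.7]
width: 0.174
```

drive_tool(
  steps=[0,0,0,0,0,0.04,0.01,0,0,0,0,0,0.06,0.01,0,0,0,0,0,0.04,0.01,0,0,-0.036,0.0149,-0.0308,0,0.01,0,0,-0.036,0.0149,-0.0308,0,0.01,0,0,-0.036,0.0149,-0.0308,0,0.01,0,0,-0.036,0.0149,-0.0308,0,0.01,0,0,-0.036,0.0149,-0.0308,0,0.01,0,0,-0.036,0.0149,-0.0308,0,0.01,0,0,-0.036,0.0149,-0.0308,0,0.01,0,0,-0.035,0.0152,-0.0307,0,0.01],
)

```text
t: 10.65
tool_pos: [0.5695, -0.0093, 0.1987]
orientation: [-0.0, 0.991, -0.137, -0.001]
force: [0.3, 0.5, -3.6]
width: 0.175
```

drive_tool(
  steps=[0,0,0,0,0,-0.04,0.01,0,0,0,0,0,-0.03,0.01,0,0,0,0,0,-0.015,0.01,0,0,0,0,0,0,0.01,0,0,0,0,0,0,0.01,0,0,0,0,0,0,0.01,0,0,0,0,0,0,0.01],
)

```text
t: 11.52
tool_pos: [0.5701, -0.0083, 0.1155]
orientation: [0.0, 0.991, -0.136, 0.001]
force: [-0.2, -0.4, -3.1]
width: 0.176
```

Run:
```python
from h import *
s=r.sense(); p=r.camera_params("wrist"); im=r.camera("wrist")
np.save("w4.npy",p,allow_pickle=True); print(s["tool_pos"],s["joint_pos"],s["orientation"],2*np.arctan2(s["orientation"][2],s["orientation"][1]),s["force"])
cv2.imwrite("pics/w4.png",im)
```

```text
[ 0.57010353 -0.00831314  0.11545098] [-1.48968033e-01  5.35719407e-01  1.55593360e+00 -2.80758736e-05
  1.04832689e+00  1.23886607e-01] [ 2.22821051e-05  9.90708848e-01 -1.35997532e-01  8.06161829e-04] -0.2728406482957294 [-0.17526465 -0.41935934 -3.0768608 ]
```

View pics/w4.png

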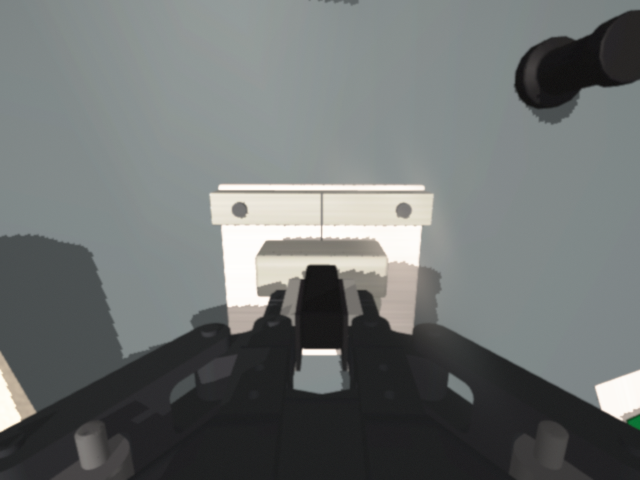

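The wrist view shows the block at (258–386, 240–257) parallel to the fence (210–433, 194–224), with the scribed line at u≈322, the same as the block's centre. One crop will check the offset across the gap.

Run:
```python
import cv2
im=cv2.imread("pics/w4.png")[175:305,200:440]
cv2.imwrite("pics/c5.png",cv2.resize(im,None,fx=3.3333,fy=3.3333,interpolation=cv2.INTER_CUBIC))
```

```text
(no output)
```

View pics/c5.png

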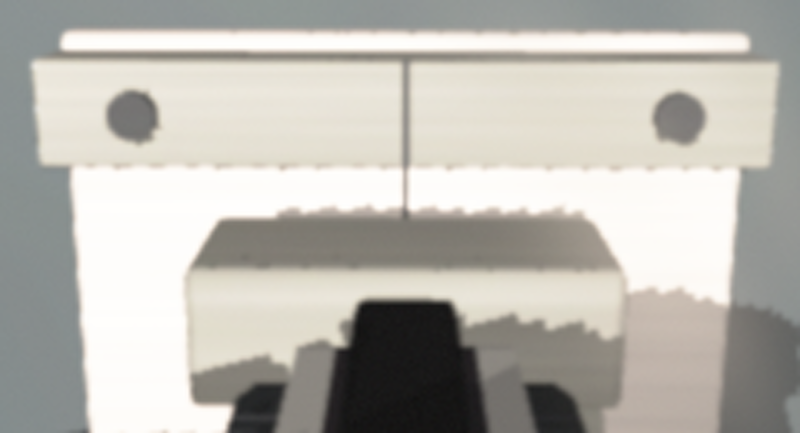

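Run:
```python
from h import *
p=np.load("w4.npy",allow_pickle=True).item()
k=10/3
m=lambda L:[((x+.5)/k-.5+200,(y+.5)/k-.5+175) for x,y in L]
F=[(-.075,.0815,.03),(.075,.0815,.03),(-.075,.0595,.03),(.075,.0595,.03),(0,.0815,.03),(0,.0595,.03)]
q,e=fit(p,F,m([(32,60),(779,60),(40,166),(771,166),(406,60),(406,166)]),[.557,-.05,-.27]);print(q,e.round(1).tolist())
z=.1155-.0602
B=[(-.035,.012,z+.034),(.035,.012,z+.034),(-.035,.012,z),(.035,.012,z),(-.035,-.012,z+.034),(.035,-.012,z+.034)]
b,e=fit(p,B,m([(188,267),(624,268),(219,218),(590,219),(190,404),(620,404)]),[.57,-.008,-.27]);print(b,e.round(1).tolist())
c,s=np.cos(q[2]),np.sin(q[2]); d=b[:2]-q[:2]; print(c*d[0]+s*d[1],-s*d[0]+c*d[1],b[2]-q[2])
```

```text
[ 0.55809946 -0.05130439 -0.27260547] [[-0.7, -0.2], [0.8, -0.2], [-0.3, 0.3], [0.4, 0.3], [-0.1, -0.2], [-0.1, 0.3]]
[ 0.56996257 -0.00835415 -0.27447179] [[-2.6, 0.1], [2.2, -0.0], [-1.3, -1.8], [1.7, -1.9], [-1.0, 1.9], [1.0, 2.1]]
-0.0001389531798514452 0.0445582430384779 -0.0018663176830609474
```

Run:
```python
from h import *
p=np.load("w4.npy",allow_pickle=True).item()
k=10/3
U=np.array([((x+.5)/k-.5+200,(y+.5)/k-.5+175) for x,y in [(188,267),(624,268),(219,218),(590,219),(190,404),(620,404)]])
q=np.array([.55775,-.0513,-.2727])
B=np.array([(-.035,.012,.034),(.035,.012,.034),(-.035,.012,0),(.035,.012,0),(-.035,-.012,.034),(.035,-.012,.034)])
from scipy.spatial.transform import Rotation as R
def W(v): return R.from_euler("ZX",[v[2],v[4]]).apply(B)+[v[0],v[1],v[3]]
f=lambda v:(proj(p,W(v))-U).ravel()
s=least_squares(f,[.57,-.008,-.27,.055,0],x_scale=[.01,.01,.1,.01,.1]); v=s.x; print(v,s.fun.round(1))
c,t=np.cos(q[2]),np.sin(q[2]); w=W(v)[:,:2]-q[:2]; print(np.c_[c*w[:,0]+t*w[:,1],-t*w[:,0]+c*w[:,1]].round(4))
```

```text
[ 0.56926836 -0.01084553 -0.27449327  0.05020962 -0.03513915] [-0.5 -0.5  0.1 -0.6  0.3 -0.1  0.1 -0.2  0.7  0.6 -0.7  0.8]
[[-0.0348  0.0553]
 [ 0.0352  0.0552]
 [-0.0348  0.0541]
 [ 0.0352  0.054 ]
 [-0.0348  0.0313]
 [ 0.0352  0.0312]]
```

drive_tool(
  steps=[0,0,0,0.0001,0.0004,-0.006,0.01,0,0,0,0,0,-0.008,0.01,0,0,0,0,0,-0.007,0.01,0,0,0,0,0,-0.007,0.01,0,0,0,0,0,-0.005,0.01,0,0,0,0,0,0,0.01,0,0,0,0,0,0,0.01],
)

```text
t: 12.45
tool_pos: [0.57, -0.008, 0.0818]
orientation: [0.0, 0.991, -0.136, 0.0]
force: [0.1, 0.2, -4.3]
width: 0.176
```

drive_tool(
  steps=[0,0,0,0,0,-0.003,0.01,0,0,0,0,0,-0.003,0.01,0,0,0,0,0,-0.002,0.01,0,0,0,0,0,0,0.01,0,0,0,0,0,0,0.01],
)

```text
t: 13.08
tool_pos: [0.5699, -0.008, 0.0737]
orientation: [0.0, 0.991, -0.136, 0.0]
force: [-0.1, -0.4, -4.2]
width: 0.175
```

drive_tool(
  steps=[0,0,0,0,0,-0.001,0.01,0,0,0,0,0,-0.001,0.01,0,0,0,0,0,0,0.01,0,0,0,0,0,0,0.01],
)

```text
t: 13.58
tool_pos: [0.5698, -0.008, 0.0716]
orientation: [0.0, 0.991, -0.136, 0.0]
force: [-0.1, 0.9, -3.5]
width: 0.176
```

drive_tool(
  steps=[0,0,0,0,0,-0.0007,0.01,0,0,0,0,0,-0.0007,0.01,0,0,0,0,0,0,0.01,0,0,0,0,0,0,0.01],
)

```text
t: 14.08
tool_pos: [0.5698, -0.0079, 0.0703]
orientation: [0.0, 0.991, -0.136, 0.0]
force: [-0.1, 0.2, -2.1]
width: 0.175
```

drive_tool(
  steps=[0,0,0,0,0,-0.0006,0.01,0,0,0,0,0,-0.0004,0.01,0,0,0,0,0,0,0.01,0,0,0,0,0,0,0.01],
)

```text
t: 14.58
tool_pos: [0.5699, -0.008, 0.0702]
orientation: [0.0, 0.991, -0.136, 0.0]
force: [-3.6, -0.4, 5.7]
width: 0.175
```

It's resting on the plate: contact came at the predicted height with about 9 N. Now I'll release and retreat.

drive_tool(
  steps=[0,0,0,0,0,0,0.02,0,0,0,0,0,0,0.03,0,0,0,0,0,0,0.05,0,0,0,0,0,0,0.05,0,0,0,0,0,0.02,0.05,0,0,0,0,0,0.05,0.0854,0,0,0,0,0,0.05,0.0854,0,0,0,-0.01,0.04,0.02,0.0854,0,0,0,-0.01,0.04,0,0.0854,0,0,0,0,0,0,0.0854,0,0,0,0,0,0,0.0854],
)

```text
t: 15.95
tool_pos: [0.5499, 0.0718, 0.2091]
orientation: [0.0, 0.991, -0.136, 0.0]
force: [0.4, -0.8, 0.2]
width: 0.999
```

Run:
```python
from h import *
p=r.camera_params("wrist"); im=r.camera("wrist"); np.save("w5.npy",p,allow_pickle=True)
c=proj(p,[[.56,-.02,.03]])[0].astype(int); x,y=max(0,c[0]-125),max(0,c[1]-100); print(x,y)
w=cv2.resize(im[y:y+200,x:x+250],None,fx=3,fy=3,interpolation=cv2.INTER_CUBIC)
cv2.imwrite("pics/c6.png",w); cv2.imwrite("pics/top6.png",r.camera("top"))
```

```text
230 201
```

View pics/c6.png

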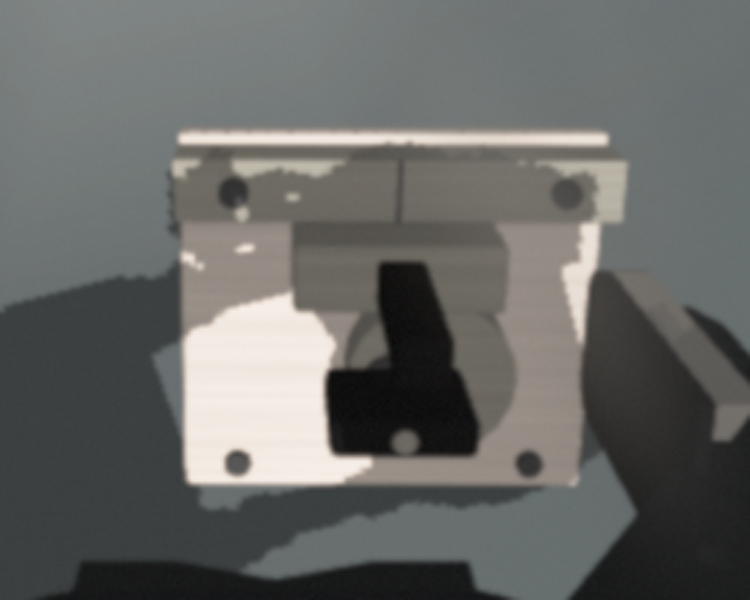

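Run:
```python
from h import *
p=np.load("w5.npy",allow_pickle=True).item()
U=[((x+.5)/3-.5+230,(y+.5)/3-.5+201) for x,y in [(294,246),(507,248),(506,313),(295,309)]]
b,e=fit(p,[(-.035,.012,.044),(.035,.012,.044),(.035,-.012,.044),(-.035,-.012,.044)],U,[.57,-.008,-.27])
q=np.array([.5577,-.0513,-.2727]);c,s=np.cos(q[2]),np.sin(q[2]); d=b[:2]-q[:2]; print(c*d[0]+s*d[1],-s*d[0]+c*d[1],b[2]-q[2])
print(r.sense()["t"],r.sign_off())
```

```text
-0.0001435934008011796 0.04521572359734265 -0.009245284108498786
the job is handed in; nothing more can be done
16.05 None
```

The job is done and handed in at about 16 s of the 45 s allowed. I gripped the bar, turned it clockwise from about 0.43 rad until it was parallel to the fence, and released it. Then I took the thin gauge by its stem, lowered it into the gap and let go.

**Bar:** the wrist camera showed it parallel to the fence within about 0.3°. The roller's offset pointed along fixture +x, so the gap should be about 29.5 mm.

**Gauge seating:** it met the plate at the predicted height with about 9 N of contact force.

**Gauge position:** the last picture puts it at x ≈ -0.1 mm, y ≈ 45.2 mm, within about 0.5° of the fence. It stands upright and clear of the robot.

**Thick gauge:** I did not handle it, but I did not check it again at the end.

**Disagreement:** while the gauge was hanging in the gripper, one camera fit suggested a 2° tilt and about 1 mm less in y than the simpler fit. I shifted the target 0.4 mm towards the fence. The final check showed no such offset, and by eye there was no tilt.

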